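Bring one coffee dose tube down from the gravity rack

TASK

With your fingertips push the catch tray of the dose-tube rack fully home against its stop under the chute, then press the rocker's paddle all the way down so that the gate at its other end lifts and one tube rolls out, keep it down until the tube lies in the tray, and only then let the paddle come fully up again so that the gate shuts and the next tube rolls down to it. Do not touch or lift the tubes themselves, and leave everything else on the counter where it stands.

Things in the scene. Friction and masses are not known exactly. Their poses are not given: they have to be found in the camera images.
- rack: gravity rack, fixed: a steel chute 196 mm long, 104 mm wide with 26 mm side walls, on two plywood feet. Origin on the counter under its middle, z up, x level and uphill: mouth and tray at -x, back wall at x = 0.12 m. The floor slopes 14 degrees to the lip at (-0.069, 0, 0.030) m. The rocker's shaft lies along y at (-0.057, 0, 0.088) m, between cheeks at y = +-54 mm that end 10 mm above it
- tray (a joint): slide of the steel catch tray with a cork floor, 110 mm wide: 0 = fully home against its stop under the mouth; grows (m) as it is drawn out to the rack's -x, at most 0.06; starts 0.030 to 0.050 out. Stiff (about 3 N), stays where it is left. A tube let out while it is drawn out misses it
- tray_front (a point): the place to push, in the rack's +x: the middle of the outside of the tray's upright front plate, 30 mm above the counter. It moves with the tray; home, it is at (-0.127, 0, 0.030) m in the rack's frame. The plate is 4 mm thick, 110 mm wide and reaches from 4 to 55 mm above the counter
- tray_floor (a point): middle of the tray's inner floor, 9 mm above the counter, axes parallel to the rack's; the inside is 54 mm long (x) and 106 mm wide (y). A tube lying in the tray has its centre about 20 mm above this point
- rocker (a joint): turn (rad) of the sprung rocker over the chute: 0 = rest, gate bar down before tube 1; 0.60 = paddle down on its stop. The gate is clear above 0.50. A second bar goes down as the gate goes up and holds tube 2, so a full press lets out one tube. Takes about 4 N, 7 N at the end; springs back when let go. The tube needs half a second to roll out: keep it down for about a second
- paddle_top (a point): centre of the upper face of the paddle, a plate 60 mm wide (y) and 34 mm long (x) at the rocker's uphill end. It moves on an arc about the shaft: in the rack's frame at (-0.021, 0, 0.131) m at rest, (-0.003, 0, 0.103) m fully pressed. The plate rises uphill by about 22 degrees at rest and falls uphill by 12 when pressed. Nothing stands above it
- tube_1: dose tube, an aluminium cylinder with black ends, 40 mm diameter, 90 mm long, 0.1 kg, lying across the chute (along the rack's y); this one is first in line, against the gate. Origin at its centre, (-0.045, 0, 0.056) m in the rack's frame at the start. It must end in the tray.
- tube_2: like tube_1, second in line, one diameter uphill of it; it must end against the shut gate, where tube_1 was
- tube_3: like tube_1, third in line
- tube_4: like tube_1, last in line
- dosing_cup: steel dosing cup, 58 mm diameter, 50 mm high, close beside the rack on its +y side; origin under its centre; leave it
- cup: white espresso cup, 93x73x46 mm, to the right of the rack near the sink bowl; origin under its middle; leave it
- tamper: coffee tamper standing upright, 58 mm base, 102 mm high, on the rubber mat along the counter's left edge; origin under it; leave it
- distributor: round levelling tool, 62 mm diameter, 34 mm high, on the rubber mat along the left edge; origin under it; leave it
- cinnamon_jar: spice jar with a green cap, 46 mm diameter, 106 mm high, on the rubber mat along the left edge; origin under it; leave it
- portafilter: portafilter with a black handle, 211x70x34 mm, lying on the strip in front of the sink bowl; origin under its middle; leave it

How it is judged:
On the way, in this order (a step that is already met when the one before it is completed fails the run):
1. the tray is pushed fully home, all tubes still in the chute (value of joint tray below 0.005 m and x of tube_1 in the frame of rack between -0.0528 and -0.0368 m and z of tube_1 in the frame of rack above 0.05 m), for 0.2 s.
2. the paddle is being pressed and the gate lifts, with the tray home (value of joint tray below 0.005 m and value of joint rocker above 0.35 rad), for 0.05 s.
3. the first tube lies in the tray while the paddle is still held fully down (x of tube_1 in the frame of tray_floor between -0.014 and 0.014 m and y of tube_1 in the frame of tray_floor between -0.02 and 0.02 m and z of tube_1 in the frame of tray_floor between 0.015 and 0.025 m and value of joint rocker above 0.52 rad), for 0.1 s.
At the end, for the whole second after the job is handed in: Tray within 5 mm of its stop; the first tube at rest in it, within 14 mm lengthwise and 20 mm sideways of the middle of its floor; rocker within 0.05 rad of rest; the other three tubes in the chute, each one place farther down (within 8 mm), the next at the gate (value of joint tray below 0.005 m and value of joint rocker below 0.05 rad and x of tube_1 in the frame of tray_floor between -0.014 and 0.014 m and y of tube_1 in the frame of tray_floor between -0.02 and 0.02 m and z of tube_1 in the frame of tray_floor between 0.015 and 0.025 m and linear speed of tube_1 below 0.02 m/s and x of tube_2 in the frame of rack between -0.0528 and -0.0368 m and z of each of tube_2, tube_3, tube_4 in the frame of rack above 0.05 m and x of tube_3 in the frame of rack between -0.0139 and 0.0021 m and x of tube_4 in the frame of rack between 0.0251 and 0.0411 m); the robot touches nothing.
It fails at once if a tube is touched by the robot (contact force between any of the fingers, the arm and tube_1 above 0.5 N or contact force between any of the fingers, the arm and tube_2 above 0.5 N or contact force between any of the fingers, the arm and tube_3 above 0.5 N or contact force between any of the fingers, the arm and tube_4 above 0.5 N).
It fails at once if a tube is lifted (height (world z) of any of tube_1, tube_2, tube_3, tube_4 above 0.14 m).
It fails at once if a tube is let out while the tray is not home (value of joint tray above 0.012 m and x of tube_1 in the frame of rack below -0.0598 m).
It fails at once if a second tube leaves the chute (x of any of tube_2, tube_3, tube_4 in the frame of rack below -0.0628 m).
It fails at once if another thing on the counter is pushed or lifted more than 15 mm from its place (distance of any of dosing_cup, cup, tamper, distributor, cinnamon_jar, portafilter from where it was at the start of the episode above 0.015 m).
It also fails if it takes over 45 s, if anything falls off the work surface, if the arm or the gripper's body presses on something with over 40 N, if the wrist force passes 120 N, or if a joint passes its speed limit or range.

ROBOT

A 6-joint arm with a two-finger parallel gripper is mounted at the origin on a cart in front of the work surface, level with it; the furniture and walls round the work are solid. World frame = base frame: x ahead of the robot, y to its left, z up, the work surface at z = 0. Lengths are in m, angles in rad, forces in N, time in s.
With the tool pointing down it reaches from about 0.325 to 0.925 m from the base axis. Payload 3.1 kg.
Tool frame: the origin (TCP) lies on the centre line of the jaws, within the pads' length; the fingertips stand 17 mm ahead of it and the grasp point (between the pads) lies 2 mm behind it; z points along the fingers, y is the line along which they close (so a half turn about z gives the same grasp; the last joint's range is limited). The gripper opens to 85 mm and grips with 20 to 120 N. Pads are 22 mm wide; open, the fingers measure 114 mm over their backs; the gripper's body (76 mm by 85 mm) begins 54 mm behind the grasp point. The pads swing forward as they close: fully open they stand 13 mm farther back than shut.
Start: joints at [1.121, 0.217, 1.613, -0, 1.311, -0.112], TCP at [0.207, 0.59, 0.248] pointing down, gripper open.
Joint ranges: [-2.75, 2.75], [-0.78, 2.1], [0.31, 2.55], [-1.13, 4.27], [0.13, 2.63], [-2.58, 2.58]. Speed limits (rad/s): [2.79, 2.79, 3.14, 3.14, 3.14, 3.14].

INTERFACE

Orientations are given as [roll, pitch, yaw] about the fixed x, y, z axes, in that order (R = Rz(yaw) Ry(pitch) Rx(roll)).
In Python, from bench import ctrl gives the robot as it stands. The module is installed in compiled form; this text tells all that it offers. Calls block until the motion is done:
- ctrl.move_to(position, orientation): joint-space move of the TCP to a pose.
- ctrl.move_linear(position, v=0.15, orientation=None, until_force=None): straight line of the TCP; orientation=None keeps the orientation; v is the mean speed in m/s. With until_force (N) it stops when the force on the tool has changed by that much, and returns True; else False.
- ctrl.set_joints(angles): joint-space move.
- ctrl.grip(opening, force=None): opening from 0.0 (shut) to 1.0 (fully open); force is the grip in N (None keeps the last); returns when the fingers have stopped.
- ctrl.hold(seconds).
- ctrl.solve_ik(position, orientation): joint angles nearest the present ones, or None.
- ctrl.observe(): the state.
- ctrl.read_camera(name): name is "side" or "top" or "wrist"; returns a dict with "pixels" (420x560x3 uint8, red, green, blue), "fovy" (degrees; the focal length in pixels is half the picture's height over the tangent of half this angle, whatever the lens; pixels are square), "cx", "cy" (the principal point, pixels), "rvec" (rotation vector, rad) and "tvec" (3), from world to camera coordinates, as OpenCV has them. Camera axes: x right, y down, z forward; pixel columns grow to the right and rows downward; lengths in m; the calibration is good to about 2 mm. A picture is of the moment at which its call begins. There is no depth.
A pose or a line that the arm cannot do raises ctrl.Unreachable and nothing moves.
- ctrl.close_job(): hands the job in; it is judged then, once.
The state is a dict: "time_s": time; "joint_pos": joint angles; "joint_vel": joint speeds; "tau": joint torques, N m; "position": TCP position; "ee_rot": TCP orientation; "wrist_force": force on the tool from outside, world axes, zero at the start; "moment": the same for the moment, N m; "grip_width": opening from 0.0 (shut) to 1.0 (fully open); "finger_force": force on a finger pad.
Only numpy, scipy, OpenCV 4.12 (cv2) and the standard library are available. Lean on these libraries where they do the work, as an engineer would, in place of code of your own. Each camera call takes 0.05 s, during which the arm holds its last target. There are 200 camera calls.

## Working session

There is one attempt and no reset: what is moved stays moved. The work goes in short steps, each a Python script; the robot and the scene stay as the last script left them, time stands still between calls to the robot, and variables do not carry over. Pictures are saved under pics/ and viewed, at most 10 in all, crops included, and the job is handed in when it is done.

```bash
mkdir -p pics; cat > h.py <<'E'
import numpy as np, cv2
from bench import ctrl
def cam(n, save=None):
    c=ctrl.read_camera(n)
    if save: cv2.imwrite('pics/'+save+'.png', c['pixels'][:,:,::-1])
    c['R']=cv2.Rodrigues(np.array(c['rvec'],float))[0]; c['t']=np.array(c['tvec'],float).ravel()
    c['f']=210/np.tan(np.radians(c['fovy'])/2); c['o']=-c['R'].T@c['t']
    return c
def ray(c,u,v):
    d=c['R'].T@np.array([(u-c['cx'])/c['f'],(v-c['cy'])/c['f'],1]); return d/np.linalg.norm(d)
def onz(c,u,v,z):
    d=ray(c,u,v); return c['o']+d*(z-c['o'][2])/d[2]
def tri(c1,p1,c2,p2):
    d1,d2=ray(c1,*p1),ray(c2,*p2)
    s=np.linalg.lstsq(np.array([d1,-d2]).T,c2['o']-c1['o'],rcond=None)[0]
    a,b=c1['o']+s[0]*d1,c2['o']+s[1]*d2; return (a+b)/2,np.linalg.norm(a-b)
def proj(c,P):
    q=c['R']@np.array(P)+c['t']; return q[:2]/q[2]*c['f']+[c['cx'],c['cy']]
E
python3 - <<'E'
from h import *
for n in ['side','top','wrist']:
    c=cam(n,n); print(n,c['o'].round(3),c['fovy'],ray(c,280,210).round(2))
E
```

```text
side [-0.058 -0.205  0.87 ] 52.356831248355455 [ 0.59  0.27 -0.76]
top [0.459 0.096 1.148] 50.24965289785792 [ 0.1   0.01 -0.99]
wrist [0.134 0.614 0.373] 62.227105659890306 [ 0.29 -0.11 -0.95]
```

View pics/top.png

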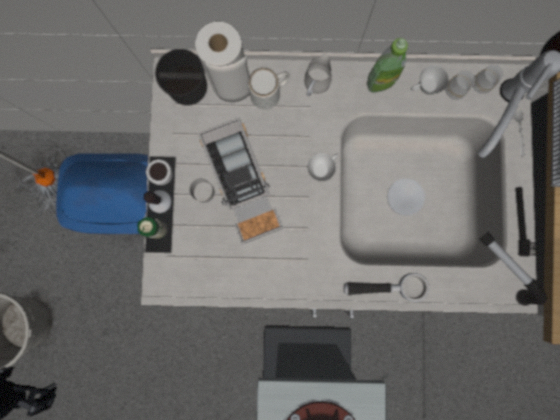

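View pics/side.png

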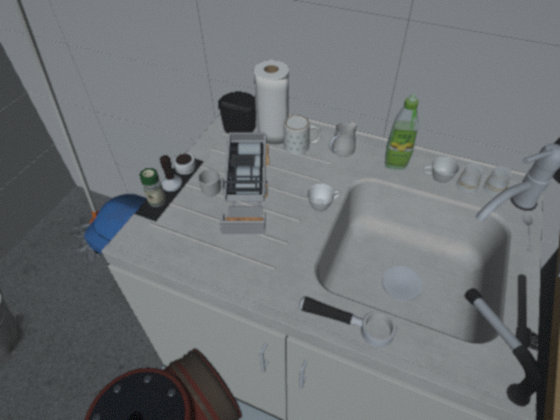

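The top view shows the rack's back at about (225,127), its tray with the orange cork floor at (259,226), and the dosing cup at (203,190). In the side view the tray is at (243,218) and the rack's back at (247,137). Next I enlarge the rack in both views.

```bash
python3 - <<'E'
import cv2
t=cv2.imread('pics/top.png')[110:250,180:300]; s=cv2.imread('pics/side.png')[125:240,195:285]
t=cv2.resize(t,None,fx=4.2,fy=4.2,interpolation=cv2.INTER_CUBIC); s=cv2.resize(s,None,fx=5,fy=5,interpolation=cv2.INTER_CUBIC)
t=cv2.convertScaleAbs(t,alpha=1.4);s=cv2.convertScaleAbs(s,alpha=1.4)
cv2.imwrite('pics/tc.png',t);cv2.imwrite('pics/sc.png',s)
E
```

```text
(no output)
```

View pics/tc.png

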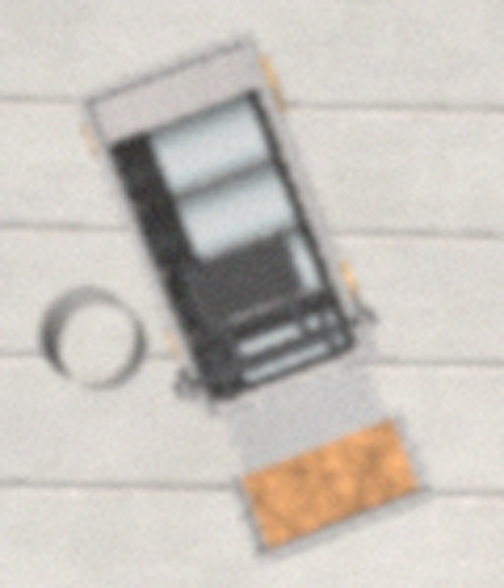

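View pics/sc.png

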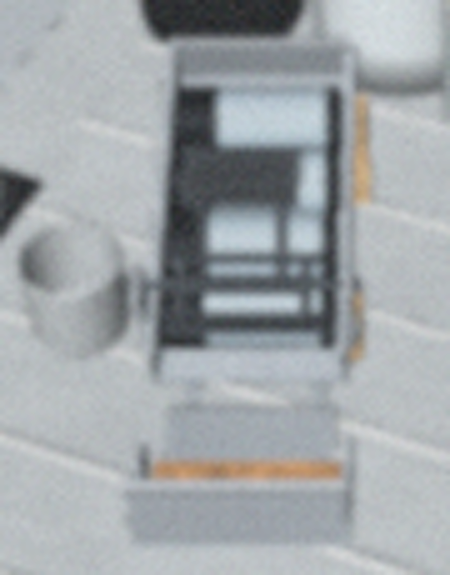

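The enlarged top crop shows the tray's front plate from (262,552) to (428,487) and the back wall's top from (88,100) to (248,38). In the side crop the plate's top edge runs from (130,485) to (352,485) and the back wall's top from (175,42) to (355,42). The paddle is the dark plate at about (245,278) in the top crop and (240,177) in the side crop.

```bash
python3 - <<'E'
from h import *
ct,cs=cam('top'),cam('side')
T=lambda u,v:(180+(u+.5)/4.2-.5,110+(v+.5)/4.2-.5); S=lambda u,v:(195+(u+.5)/5-.5,125+(v+.5)/5-.5)
pt={'trayL':((262,552),(130,485)),'trayR':((428,487),(352,485)),'backL':((88,100),(175,42)),'backR':((248,38),(355,42)),'pad':((245,278),(240,177))}
r={}
for k,(a,b) in pt.items():
    r[k],e=tri(ct,T(*a),cs,S(*b)); print(k,r[k].round(3),round(e,4))
f=(r['trayL']+r['trayR'])/2; b=(r['backL']+r['backR'])/2; d=b-f
print('front',f,'back',b,'yaw axis',np.arctan2(d[1],d[0]),'len',np.hypot(*d[:2]), 'widths',np.linalg.norm(r['trayL']-r['trayR']),np.linalg.norm(r['backL']-r['backR']))
w=r['trayL']-r['trayR'];print('yaw plate',np.arctan2(-w[0],w[1])); w=r['backL']-r['backR'];print('yaw back',np.arctan2(-w[0],w[1]))
o=ctrl.observe(); print(o['ee_rot'],o['time_s'])
E
```

```text
trayL [0.491 0.203 0.053] 0.0012
trayR [0.533 0.105 0.052] 0.0048
backL [0.742 0.303 0.112] 0.0016
backR [0.78  0.213 0.111] 0.0019
pad [0.639 0.21  0.131] 0.0014
front [0.51203278 0.15428301 0.05245345] back [0.7609607  0.25825305 0.11121269] yaw axis 0.39564681984476247 len 0.2697681931243739 widths 0.10665051944200153 0.09841796095008816
yaw plate 0.3985220559793758
yaw back 0.4057855766135952
[-3.14037666e+00 -1.31443584e-04  2.80379023e+00] 0.25
```

Heights agree with the text: plate top 52 mm, paddle 131 mm, yaw about 0.40. I'll move the wrist camera over the rack to refine.

```bash
python3 - <<'E'
from h import *
ctrl.grip(0.0)
y=0.4
ctrl.move_to([0.61,0.195,0.30],[np.pi,0,y-np.pi])
o=ctrl.observe();print(o['position'],o['ee_rot'],o['joint_pos'],o['time_s'])
import pickle
a=cam('wrist','w1')
ctrl.move_linear([0.61+.06*np.sin(y)+0.02,0.195-.06*np.cos(y),0.30],v=0.15)
b=cam('wrist','w2'); pickle.dump((a,b),open('w.pkl','wb')); print(ctrl.observe()['time_s'],a['o'],b['o'])
E
```

```text
[0.60961805 0.19580808 0.29984315] [ 3.14112653e+00 -2.75303624e-04 -2.74068484e+00] [ 2.01063649e-01  2.13381209e-01  1.52071090e+00  4.07589896e-04
  1.40786291e+00 -1.77070662e+00] 3.0583
3.775 [0.5386974  0.16585592 0.42530122] [0.5822806  0.10998951 0.42520459]
```

View pics/w1.png

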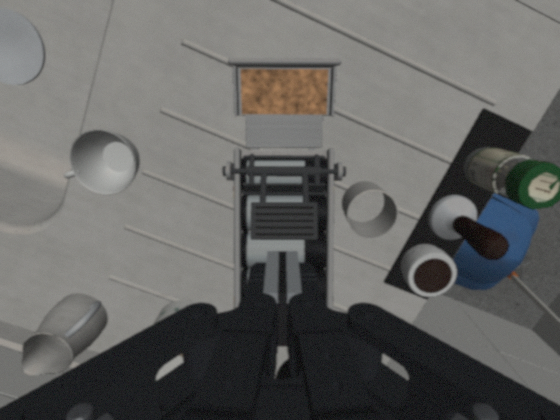

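View pics/w2.png

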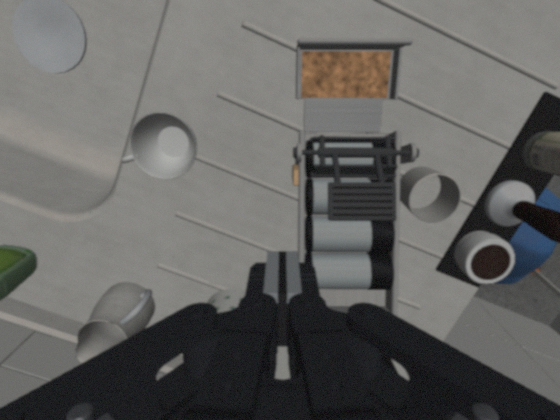

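In w1 the paddle is centred at (284,221), the shaft runs from (228,171) to (341,171), and the plate's top edge from (230,64) to (340,64). In w2 the same features are at (361,201), (298,153)–(413,152) and (298,44)–(411,42). All four tubes lie behind the gate. The shut fingertips stand at about (282,255).

```bash
python3 - <<'E'
from h import *
import pickle
a,b=pickle.load(open('w.pkl','rb'))
pt={'pad':((284,221),(361.5,201)),'shR':((228,171),(298,153)),'shL':((341,171),(413,152)),'trR':((230,64),(298,44)),'trL':((340,64),(411,42))}
r={k:tri(a,p,b,q) for k,(p,q) in pt.items()}
for k in r: print(k,r[k][0].round(4),r[k][1].round(4))
z={'pad':.131,'shR':.088,'shL':.088,'trR':.055,'trL':.055}
m={k:(onz(a,*pt[k][0],z[k])+onz(b,*pt[k][1],z[k]))/2 for k in z}
print({k:m[k].round(4) for k in m})
for l,h in (('shL','shR'),('trL','trR')):
    w=m[l]-m[h]; print(l,'yaw',np.arctan2(-w[0],w[1]),'w',np.linalg.norm(w))
y=np.arctan2(*-(m['shL']-m['shR'])[:2]*[1,-1])
ex=np.array([np.cos(y),np.sin(y)]); 
s=(m['shL']+m['shR'])[:2]/2; t=(m['trL']+m['trR'])[:2]/2; print('rack from shaft',s+.057*ex,'from pad',m['pad'][:2]+.021*ex)
O=s+.057*ex
ey=np.array([-ex[1],ex[0]])
for k in m: print(k,((m[k][:2]-O)@ex).round(4),((m[k][:2]-O)@ey).round(4))
E
```

```text
pad [0.6367 0.2094 0.1317] 0.0004
shR [0.6245 0.1449 0.0897] 0.0006
shL [0.5808 0.2464 0.0913] 0.0002
trR [0.5309 0.106  0.0496] 0.0002
trL [0.4883 0.2065 0.0573] 0.0015
{'pad': array([0.6369, 0.2095, 0.131 ]), 'shR': array([0.6248, 0.1449, 0.088 ]), 'shL': array([0.581 , 0.2475, 0.088 ]), 'trR': array([0.5313, 0.1064, 0.055 ]), 'trL': array([0.4879, 0.207 , 0.055 ])}
shL yaw 0.4038107640766333 w 0.11152606541902409
trL yaw 0.4078346996662194 w 0.10954271169600886
rack from shaft [0.65534838 0.2185727 ] from pad [0.65618895 0.2177657 ]
pad -0.0205 -0.0011
shR -0.057 -0.0558
shL -0.057 0.0558
trR -0.1581 -0.0544
trL -0.1586 0.0551
```

```bash
cat >> h.py <<'E'
Y=0.404; O=np.array([0.6556,0.2182]); EX=np.array([np.cos(Y),np.sin(Y)]); EY=np.array([-EX[1],EX[0]])
ORI=[np.pi,0,Y-np.pi]
W=lambda x,y,z:list(O+x*EX+y*EY)+[z]
def st(l=''):
    o=ctrl.observe(); p=o['position']; d=np.array(p[:2])-O; f=np.array(o['wrist_force'])
    print(l,'rack x,y,z',(d@EX).round(4),(d@EY).round(4),round(p[2],4),'F',(f[:2]@EX).round(1),(f[:2]@EY).round(1),f[2].round(1),'t',round(o['time_s'],2)); return d@EX
E
python3 - <<'E'
from h import *
ctrl.move_to(W(-.205,0,.20),ORI)
ctrl.move_linear(W(-.205,0,.037),v=.2); st('down')
for i in range(4):
    h=ctrl.move_linear(W(-.122,0,.037),v=.05,until_force=13); x=st(h)
    if x>-.143: break
ctrl.hold(.2); st('held')
ctrl.move_linear(W(-.19,0,.037),v=.2); ctrl.move_linear(W(-.19,0,.20),v=.3); st()
c=cam('wrist','w3')
print(proj(c,W(-.127,.055,.055)),proj(c,W(-.127,-.055,.055)))
E
```

```text
down rack x,y,z -0.2034 -0.0005 0.0381 F 0.2 0.0 0.1 t 5.6
True rack x,y,z -0.1389 -0.0 0.036 F -0.2 -0.6 -0.0 t 6.83
held rack x,y,z -0.1403 0.0002 0.0354 F -0.2 -0.8 0.0 t 7.03
 rack x,y,z -0.1897 0.0 0.1998 F -0.4 1.1 -0.9 t 8.12
[345.66384415 267.24418775] [217.81476244 267.24977757]
```

View pics/w3.png

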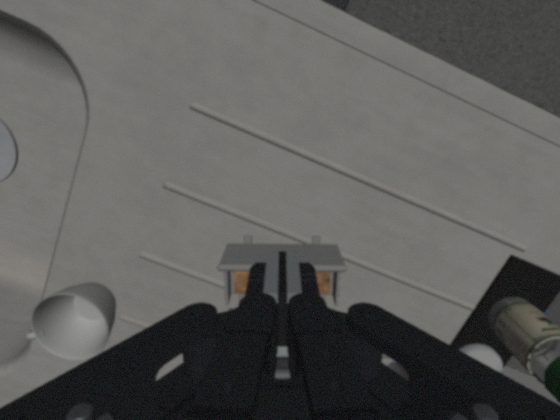

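The plate's top edge shows at row ~268 and should be at 267 when home. The first push ended in a brief force spike, so I'll push again to confirm the stop.

```bash
python3 - <<'E'
from h import *
ctrl.move_linear(W(-.19,0,.037),v=.3); ctrl.move_linear(W(-.15,0,.037),v=.1)
for x in (-.142,-.139,-.137,-.135,-.133):
    h=ctrl.move_linear(W(x,0,.037),v=.03,until_force=20); st((x,h)); 
    if h: break
ctrl.hold(.3); st('held')
ctrl.move_linear(W(-.19,0,.037),v=.2); ctrl.move_linear(W(-.19,0,.22),v=.3); st()
c=cam('wrist','w4')
g=cv2.cvtColor(c['pixels'],cv2.COLOR_RGB2GRAY).astype(int)
for u in (232,332): print(u,g[255:285,u].tolist())
print(proj(c,W(-.127,0,.055)),proj(c,W(-.127,0,.004)))
E
```

```text
(-0.142, False) rack x,y,z -0.1421 0.0 0.0369 F -0.3 0.4 -0.7 t 9.82
(-0.139, False) rack x,y,z -0.139 0.0 0.0369 F 0.7 0.1 -0.7 t 10.07
(-0.137, False) rack x,y,z -0.1388 0.0 0.0367 F -5.4 0.1 4.4 t 10.32
(-0.135, False) rack x,y,z -0.1388 0.0001 0.0366 F -10.2 -1.1 7.9 t 10.57
(-0.133, False) rack x,y,z -0.1387 0.0001 0.0366 F -15.0 -1.3 13.4 t 10.82
held rack x,y,z -0.1387 0.0001 0.0365 F -15.7 -0.9 12.0 t 11.12
 rack x,y,z -0.1902 0.0002 0.219 F 0.4 -0.6 -0.5 t 12.32
232 [93, 102, 107, 109, 104, 90, 80, 72, 69, 74, 72, 68, 71, 72, 73, 67, 69, 68, 67, 67, 67, 65, 69, 63, 63, 62, 63, 61, 64, 66]
332 [87, 94, 103, 110, 107, 103, 91, 72, 58, 50, 53, 47, 53, 54, 52, 51, 52, 51, 54, 53, 53, 55, 53, 54, 56, 59, 59, 60, 65, 62]
[281.5433106 258.3103625] [281.56372485 237.17470236]
```

The stop is solid at x = -0.1387 and the tray is home. Now I'll press the paddle along its arc and hold it.

```bash
python3 - <<'E'
from h import *
ctrl.move_linear(W(-.021,0,.22),v=.25); ctrl.move_linear(W(-.021,0,.157),v=.15); st('above')
for x,z in ((-.021,.148),(-.015,.138),(-.008,.128),(-.004,.120),(-.003,.117),(-.003,.114)):
    h=ctrl.move_linear(W(x,0,z),v=.06,until_force=25); st((z,h))
    if h: break
ctrl.hold(1.0); st('held')
c=cam('wrist','w5'); t=cam('top'); s=cam('side')
P=lambda c,u0,u1,v0,v1:cv2.resize(c['pixels'][v0:v1,u0:u1,::-1],(360,420),interpolation=cv2.INTER_CUBIC)
cv2.imwrite('pics/held.png',np.hstack([P(t,190,280,130,235),P(s,205,275,135,217)]))
E
```

```text
above rack x,y,z -0.0213 -0.0001 0.1574 F 0.1 0.6 -0.6 t 13.76
(0.148, False) rack x,y,z -0.0192 -0.0004 0.1502 F 1.6 0.1 4.1 t 14.06
(0.138, False) rack x,y,z -0.0126 -0.0003 0.1402 F 3.1 -0.6 5.3 t 14.4
(0.128, False) rack x,y,z -0.0074 -0.0004 0.1311 F -2.1 0.1 11.5 t 14.75
(0.12, False) rack x,y,z -0.0045 -0.0004 0.1251 F -9.4 -0.1 21.1 t 15.05
(0.117, False) rack x,y,z -0.0042 -0.0004 0.1246 F -14.5 0.7 30.4 t 15.3
(0.114, False) rack x,y,z -0.0042 -0.0004 0.1244 F -18.5 1.7 39.5 t 15.55
held rack x,y,z -0.0042 -0.0005 0.1244 F -18.3 1.4 39.3 t 16.55
```

View pics/w5.png

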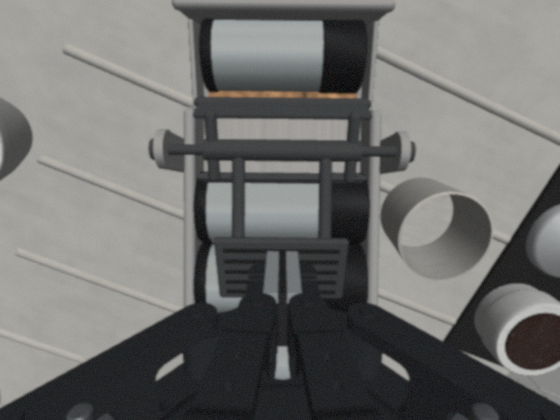

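View pics/held.png

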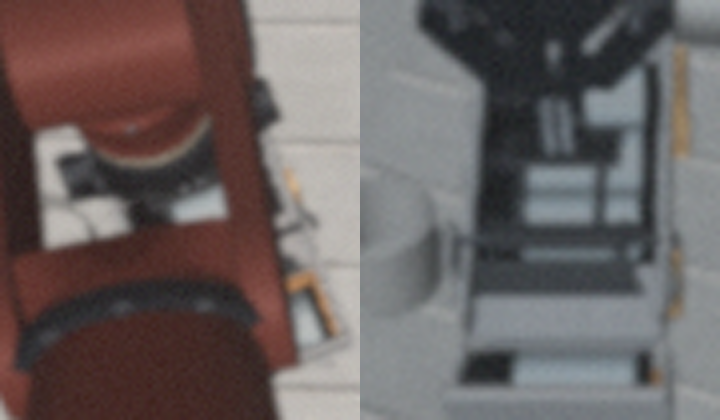

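Tube 1 lies in the tray, at (288,55) in w5, with the paddle on its stop and tube 2 held back at (275,210). I'll release along the same arc.

```bash
python3 - <<'E'
from h import *
for x,z in ((-.004,.124),(-.010,.134),(-.018,.146),(-.021,.165)): ctrl.move_linear(W(x,0,z),v=.06)
st('up'); ctrl.move_linear(W(-.021,0,.22),v=.15)
ctrl.move_linear(W(-.10,0,.30),v=.2); ctrl.hold(1); st()
cam('wrist','w6')
E
```

```text
up rack x,y,z -0.0215 0.0002 0.1646 F -0.4 -0.1 0.9 t 18.22
 rack x,y,z -0.1 -0.0 0.3001 F 1.0 -0.7 0.5 t 20.44
```

View pics/w6.png

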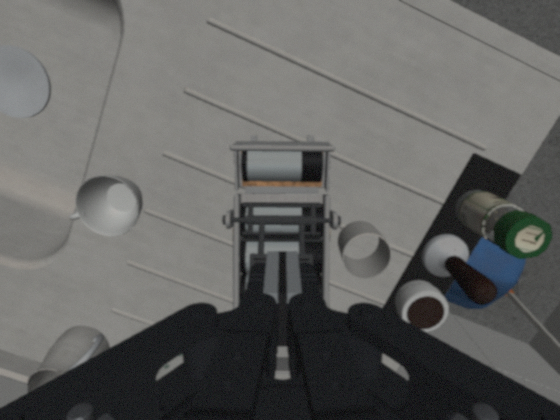

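Tube 1 lies in the tray at (283,165), the gate is shut, and tube 2 is behind it at (277,217). Nothing else has moved, so I'm handing in.

```bash
python3 -c "
from h import *
print(ctrl.close_job())"
```

```text
the job is handed in; nothing more can be done
None
```

I pushed the tray home and let one tube out into it, then released the paddle so the gate shut with tube 2 behind it. The job was handed in at about 20 s of robot time; no verdict came back.

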